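# Close and pin a specimen clamshell jig, and hold it shut

### The arm

A 6-joint arm with a two-finger parallel gripper is mounted at the origin on the work surface. World frame = base frame: x ahead of the robot, y to its left, z up, the work surface at z = 0. Lengths are in m, angles in rad, forces in N, time in s.
With the tool pointing down it reaches from about 0.35 to 0.775 m from the base axis. Payload 5.5 kg.
Tool frame: the origin (TCP) lies at the very end of the fingers, on their centre line; the grasp point (between the pads) lies 19 mm behind it (env.grip_depth is the distance from the TCP to the grasp point, in m); z points along the fingers, y is the direction in which the jaws open and shut (so a half turn about z gives the same grasp; the last joint's range is limited). The gripper opens to 85 mm and grips with 20 to 120 N. Pads are 22 mm wide; open, the fingers measure 114 mm over their backs; the gripper's body (76 mm by 85 mm) begins 54 mm behind the grasp point. The pads swing forward as they close: fully open they stand 13 mm farther back than shut.
Start: joints at [-1.434, 0.313, 0.046, 1.304, 0, 1.431], TCP at [0.157, -0.553, 0.206] pointing down, gripper open.
Joint ranges: [-2.76, 2.76], [-0.86, 1.69], [-1.03, 1.26], [-2.2, 2.34], [-1.47, 1.5], [-3.14, 3.14]. Speed limits (rad/s): [2.57, 2.57, 3.14, 3.14, 3.14, 3.14].

### API

Orientations are given as a unit quaternion [w, x, y, z].
In Python, from workcell import env gives the robot as it stands.
- The arm moves only by the tool step_arm, never from a script. Its argument "series" is a list of rows, each a list of 3 entries, a list of its own where there are three numbers: the shift along the world's x, y, z in cm, then the turn about the world's z in rad, then the closure in counts, from 0 (fully open) to 255 (shut). A call has 1 to 5 rows; each row is the pose to reach, as a shift and turn from the pose measured when the call began; what a row does not reach only later rows make up. A row lasts 1/8 s, in which the tool goes at most 62.5 mm and 10.7 degrees, less where a joint would pass 70% of its speed; a pose out of reach is approached as far as the arm can. A call with a gripper value outside its range is refused whole. The fingers move at their own pace and stop on an object; "newtons" is the grip in N (left out, the last holds). Time passes only in rows, so rows that repeat a pose let the fingers close. It gives the time, the measured TCP pose, the force and the opening at its end, in the units of the state.
- env.get_state(): the state, without advancing time (a new reading comes with each control period).
- env.read_camera(name): name is "scene" or "side" or "wrist"; returns a dict with "frame" (384x512x3 uint8, red, green, blue), "vertical_fov" (degrees; the focal length in pixels is half the picture's height over the tangent of half this angle, whatever the lens; pixels are square), "cx", "cy" (the principal point, pixels), "dist_coeffs" ([k1, k2, p1, p2, k3] as OpenCV has them; the pictures are not rectified), "camera_from_world" (4x4, takes a point from world to camera coordinates). Camera axes: x right, y down, z forward; pixel columns grow to the right and rows downward; lengths in m; the calibration is good to about 2 mm. A picture is of the moment at which its call begins. There is no depth.
- env.hand_in(): hands the job in, once; it reports no verdict.
The state is a dict: "clock": time; "joint_pos": joint angles; "qvel": joint speeds; "tau": joint torques, N m; "tcp_pos": TCP position; "orientation": TCP orientation; "wrist_force": force on the tool from outside, world axes, zero at the start; "ft_torque": the same for the moment, N m; "finger_gap": finger opening in m.
Only numpy, scipy, OpenCV 4.12 (cv2) and the standard library are available. Lean on these libraries where they do the work, as an engineer would, in place of code of your own. Each camera call takes 0.05 s, during which the arm holds its last target.

### The job

Swing the open upper half of the clamshell jig down over the specimen so that its sprung foot lands on it, then take the locking pin (the one with the tall black knob and the collar) out of the rack and push it down through the aligned holes of both halves until its collar sits on the upper half. The sprung foot pushes the halves apart a little, so keep pressing down on the pin with the knob in the gripper: the program finishes while still gripping the pin and holding the jig pressed fully shut, with the specimen still in its pocket. Leave the other two pins and everything else on the bench where they are.

Things in the scene. Friction and masses are not known exactly. Their poses are not given: they have to be found in the camera images.
- jig: Clamshell jig bolted to the bench, lower half: aluminium block 80 (x) by 170 (y) by 40 mm high, top face level. Origin at the centre of its underside, z up. The hinge runs along its x axis near its +y end; the pin hole is near its -y end; in its middle is a round pocket 36 mm wide whose floor is 15 mm above the bench.
- hinge (a point): Point on the hinge axis of the jig, 40 mm above the bench, at the jig's y = +70 mm, midway across; axes parallel to the jig's. The upper half turns about this point's x axis.
- lid (a joint): Angle (rad) of the upper half, an aluminium plate: 0 = fully shut, level on the lower half and pointing from the hinge to the jig's -y; grows as it swings up, at most 1.5. Stiff hinge (0.15 N m): it stays where it is left. Pushing its outer face 105 mm from the hinge shuts it with about 7 N; let go, it springs back up to about 0.07. Some push on the pin is needed to keep it at 0.
- foot (a joint): Travel (m) of the sprung steel foot, 12 mm wide, sticking out 10 mm from the plate's inner face 70 mm from the hinge: 0 = free, grows as the specimen pushes it in, about 0.006 with the jig fully shut. Spring 3 N at 0 and 1.2 N per mm. On the outer face there stand its boss, 22 mm wide, 10 mm high, and thin stem, up to 26 mm above the plate when shut.
- base_hole (a point): Centre of the mouth of the pin hole in the lower half, on its top face (40 mm above the bench), at the jig's y = -60 mm; hole 13 mm wide, 25 mm deep, axis vertical.
- lid_hole (a point): Pin hole of the upper half: centre of its mouth on the outer face, 130 mm from the hinge; 14 mm wide, through, right above the lower hole when shut. The plate is 8 mm thick, 80 mm wide, 0.18 kg, from 4 to 154 mm from the hinge axis; shut, its underside is 40 mm and its top 48 mm above the bench.
- pocket (a point): Centre of the floor of the jig's pocket, 15 mm above the bench.
- specimen_center (a point): Centre of the specimen, a brass stub 32 mm wide and 21 mm high that stands loose in the pocket, its top 4 mm below the lower half's top face.
- rack: Grey plastic rack block fixed to the bench, 60 (x) by 150 (y) by 45 mm high, with three pin holes in a row along its y axis, 50 mm apart. Origin at the centre of its underside.
- pin_grip (a point): Centre of the locking pin's knob. Pin upright in one of the rack's holes, 0.08 kg. Black round knob 18 mm wide, 34 mm high, two dark rings; below it a steel collar 28 mm wide, 5 mm thick, underside 22 mm below this point; then a steel shank 10 mm wide, 33 mm long, with a tapered nose, tip 55 mm below this point. Site z runs up along the pin.
- pin_tip (a point): The tip (lower end) of the locking pin, 55 mm below the centre of its knob.
- plug: Other pin in the rack, with a flat black cap 32 mm wide and 9 mm high; leave it. Origin at its lower tip.
- dowel: Other pin in the rack, with a plain steel head 13 mm wide and 16 mm high, no collar; leave it. Origin at its lower tip.
- tweezers: Steel tweezers 110 mm long lying on the bench; leave them. Origin under their middle.
- jar: Amber jar with white lid, 56 mm wide, 62 mm high; leave it. Origin under its centre.
- dish: White dish 76 mm wide, 22 mm high; leave it. Origin under its centre.
- driver: Screwdriver 160 mm long lying on the bench; leave it.
- eyepiece: Black eyepiece standing on the bench, 42 mm wide, 60 mm high; leave it. Origin under its centre.
- case: Closed grey sample case 90 by 70 by 22 mm with a clasp and a blank label; leave it. Origin under its centre.

How it is judged:
On the way, in this order (a step that is already met when the one before it is completed fails the run):
1. The upper half is swung down so that its foot lies on the specimen (below 0.12 rad), while the locking pin is not yet in the jig (value of joint lid below 0.12 rad and distance between pin_tip and base_hole above 0.03 m), for 0.1 s.
2. The locking pin is through the upper half and its tip at least 3 mm into the lower half's hole (z of pin_tip in the frame of jig below 0.037 m and horizontal distance between pin_tip and base_hole below 0.006 m), for 0.1 s.
At the end, for the whole second after the job is handed in: Through the last second: plate within 0.02 rad of shut, foot in over 4 mm, pin gripped, at rest, upright (0.12 rad), tip within 5 mm of the hole axis and 21.5 mm or more below the lower half's top, pressing the plate with over 3 N; specimen upright, within 5 mm of the pocket centre (value of joint lid below 0.02 rad and value of joint foot above 0.004 m and horizontal distance between pin_tip and base_hole below 0.005 m and z of pin_tip in the frame of jig below 0.0185 m and angle between pin_grip's own z axis and vertical below 0.12 rad and contact force between pin and lid above 3 N and contact force between the fingers and pin above 3 N and horizontal distance between specimen_center and pocket below 0.005 m and angle between specimen_center's own z axis and vertical below 0.1 rad and linear speed of pin below 0.02 m/s); the arm keeps its last pose, push and grip.
It fails at once if Another pin or a bystander is moved by more than 30 mm (distance of any of plug, dowel, tweezers, jar, dish, driver, eyepiece, case from where it was at the start of the episode above 0.03 m).
It also fails if it takes over 48 s, if anything falls off the work surface, if the arm or the gripper's body presses on something with over 40 N, if the wrist force passes 120 N, or if a joint passes its speed limit or range.

## Working session

There is one attempt and no reset: what is moved stays moved. The work goes in short steps, Python scripts to look and compute and a tool call to move; the robot and the scene stay as the last step left them, time stands still between calls to the robot, and variables do not carry over. Pictures are saved under pics/ and viewed, and the job is handed in when it is done.

Besides the shell and the picture viewer there is one more tool, called after ">>>" by a JSON object that holds its "method" and its "body", one argument or row to a line. step_arm: Moves the arm, as the interface text tells. Its arguments: {"type":"object","properties":{"series":{"type":"array"},"newtons":{"type":"number"}},"required":["series"]}

```bash
ls; mkdir -p pics; cat > h.py <<'E'
import numpy as np, cv2, json
from workcell import env
def cam(n):
    c=env.read_camera(n); f=c["frame"]; H,W=f.shape[:2]
    fl=H/2/np.tan(np.radians(c["vertical_fov"])/2)
    K=np.array([[fl,0,c["cx"]],[0,fl,c["cy"]],[0,0,1]]); D=np.array(c["dist_coeffs"],float); T=np.array(c["camera_from_world"])
    return f,K,D,T
def save(f,name): cv2.imwrite("pics/"+name,f[:,:,::-1])
def ray(C,p):
    _,K,D,T=C
    u=cv2.undistortPoints(np.array([[p]],float),K,D)[0,0]
    R=T[:3,:3]; return -R.T@T[:3,3], R.T@np.array([u[0],u[1],1])
def onz(C,p,z):
    o,d=ray(C,p); return o+d*(z-o[2])/d[2]
def tri(rs):
    A=np.zeros((3,3));b=np.zeros(3)
    for o,d in rs:
        d=d/np.linalg.norm(d);P=np.eye(3)-np.outer(d,d);A+=P;b+=P@o
    x=np.linalg.solve(A,b)
    return x,[np.linalg.norm((np.eye(3)-np.outer(d,d)/(d@d))@(x-o)) for o,d in rs]
def proj(C,X):
    _,K,D,T=C
    r,_=cv2.Rodrigues(T[:3,:3]); return cv2.projectPoints(np.atleast_2d(np.array(X,float)),r,T[:3,3],K,D)[0][:,0]
E
python3 - <<'E'
from h import *
import pickle
S={}
for n in["scene","side","wrist"]:
    C=cam(n);S[n]=C;save(C[0],n+"0.png");o=-C[3][:3,:3].T@C[3][:3,3];print(n,o.round(3),C[3][2,:3].round(2))
pickle.dump(S,open("s0.pkl","wb"))
print(env.get_state())
E
```

```text
pics
scene [1.296 0.327 0.844] [-0.66 -0.33 -0.68]
side [0.504 0.762 0.886] [ 0.03 -0.7  -0.71]
wrist [ 0.22  -0.535  0.372] [-0.25 -0.07 -0.97]
{'clock': 0.15, 'joint_pos': array([-1.43361355e+00,  3.13803582e-01,  4.52916226e-02,  1.30361519e+00,
        1.89193548e-05,  1.43118961e+00]), 'qvel': array([-8.84162548e-04, -8.76612004e-04,  6.14281571e-03, -2.16198035e-04,
       -2.06321337e-05, -1.19144581e-03]), 'tau': array([ 2.43288756e-03, -4.81063271e+01,  2.98816574e+01,  1.38820391e-02,
       -8.07701758e-05,  2.59601833e-06]), 'tcp_pos': array([ 0.15706783, -0.55271988,  0.20534872]), 'orientation': array([-6.65399426e-04,  9.90438504e-01,  1.37953351e-01,  1.02661257e-05]), 'wrist_force': array([-0.9180335 , -0.22484011,  0.83654238]), 'ft_torque': array([-0.04297009,  0.02474393, -0.0193108 ]), 'finger_gap': 0.08542786752579061}
```

View pics/scene0.png

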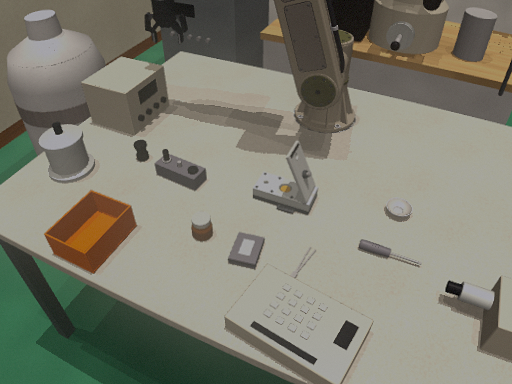

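View pics/side0.png

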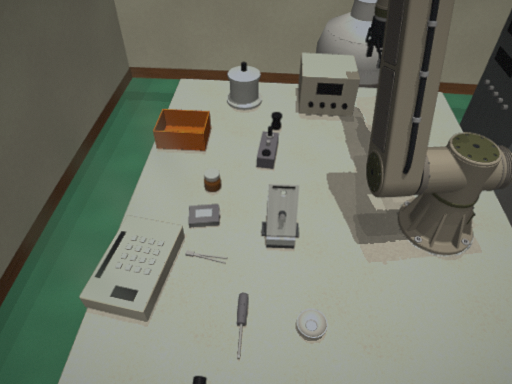

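View pics/wrist0.png

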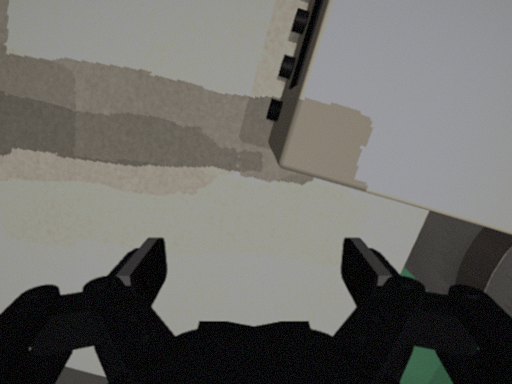

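The scene view shows the jig at about (285,185) with its lid up, and the rack at about (180,172). The side view has them at (282,215) and (268,150). I'll zoom in on both.

```bash
python3 - <<'E'
import pickle,cv2,numpy as np
S=pickle.load(open("s0.pkl","rb"))
def crop(n,x0,y0,w,h,k):
    c=cv2.resize(S[n][0][y0:y0+h,x0:x0+w],None,fx=k,fy=k,interpolation=cv2.INTER_CUBIC)
    return c
def cat(n,boxes,k,name):
    ims=[]
    for (x,y,w,h) in boxes:
        c=crop(n,x,y,w,h,k).copy()
        for i in range(0,w,10):
            cv2.line(c,(i*k,0),(i*k,4),(255,0,0));
            if i%20==0: cv2.putText(c,str(x+i),(i*k,14),0,.35,(255,0,0))
        for j in range(0,h,10):
            cv2.line(c,(0,j*k),(4,j*k),(255,0,0));cv2.putText(c,str(y+j),(5,j*k+4),0,.35,(255,0,0))
        ims.append(c)
    cv2.imwrite("pics/"+name,np.hstack(ims)[:,:,::-1])
cat("scene",[(245,140,80,75)],8,"zs_jig.png")
cat("scene",[(125,130,90,65)],8,"zs_rack.png")
cat("side",[(250,175,60,75)],8,"zd_jig.png")
cat("side",[(240,105,60,65)],8,"zd_rack.png")
E
```

```text
(no output)
```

View pics/zs_jig.png

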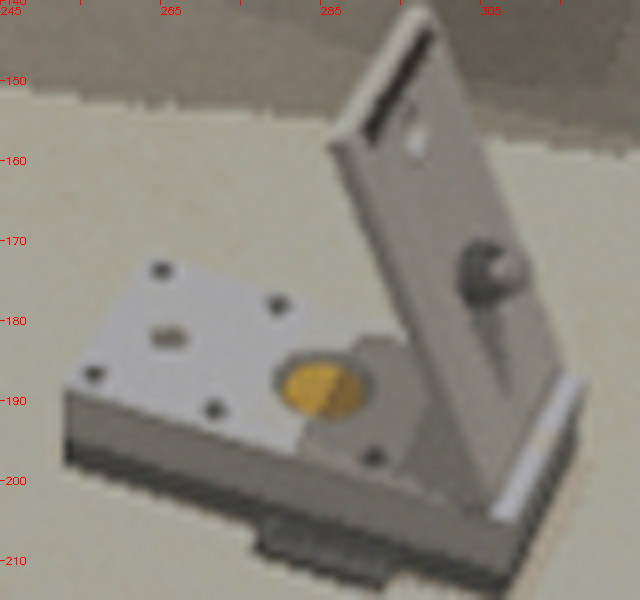

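View pics/zs_rack.png

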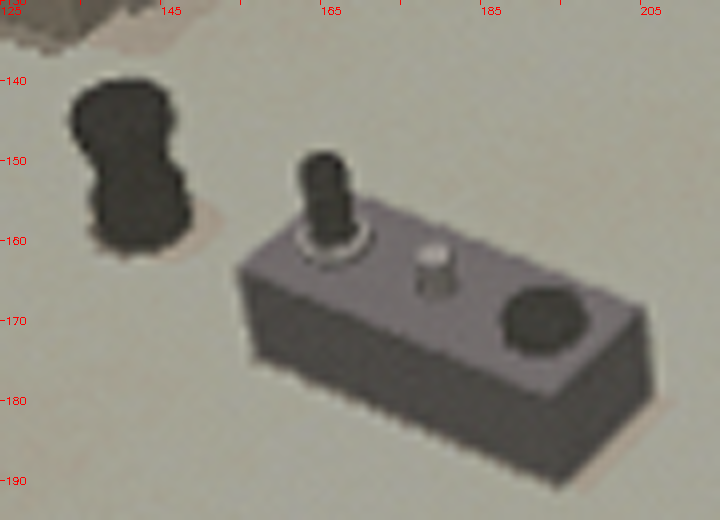

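View pics/zd_jig.png

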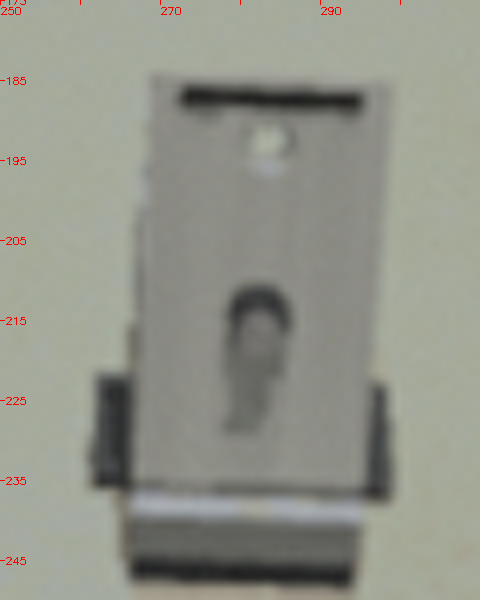

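View pics/zd_rack.png

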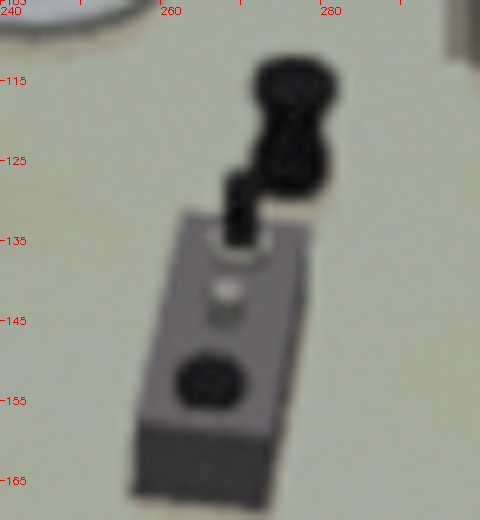

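```bash
cat > m.py <<'E'
from h import *
import pickle
S=pickle.load(open("s0.pkl","rb"))
s,d=S["scene"],S["side"]
def z(x0,y0,p): return (x0+(p[0]+.5)/8-.5, y0+(p[1]+.5)/8-.5)
sj=lambda *p:z(245,140,p); sr=lambda *p:z(125,130,p); dj=lambda *p:z(250,175,p); dr=lambda *p:z(240,105,p)
print("knob tri",tri([ray(s,sr(328,199)),ray(d,dr(240,209))]))
print("knob onz",onz(s,sr(328,199),.067),onz(d,dr(240,209),.067))
print("collar",onz(s,sr(333,238),.05),onz(d,dr(239,242),.05))
R=[sr(240,268),sr(368,200),sr(645,310),sr(555,393)]
print("rack top s",np.array([onz(s,p,.045) for p in R]))
R=[dr(185,212),dr(313,228),dr(270,430),dr(137,424)]
print("rack top d",np.array([onz(d,p,.045) for p in R]))
print("jig top s",np.array([onz(s,p,.04) for p in [sj(65,388),sj(150,258),sj(585,378),sj(510,520)]]))
print("jig end top d",np.array([onz(d,p,.04) for p in [dj(130,515),dj(362,518)]]))
print("basehole s",onz(s,sj(168,338),.04),"pocket top of specimen",onz(s,sj(322,388),.036))
print("lid top",tri([ray(s,sj(330,140)),ray(d,dj(153,77))]),tri([ray(s,sj(428,10)),ray(d,dj(390,82))]))
E
python3 m.py
```

```text
knob tri (array([ 0.51864142, -0.33867363,  0.0654449 ]), [np.float64(0.00021762468503085908), np.float64(0.00021762468503096614)])
knob onz [ 0.51996719 -0.33761151  0.067     ] [ 0.51867052 -0.33623649  0.067     ]
collar [ 0.52227532 -0.3365733   0.05      ] [ 0.51839956 -0.33444511  0.05      ]
rack top s [[ 0.5479442  -0.36284697  0.045     ]
 [ 0.49179856 -0.34177515  0.045     ]
 [ 0.50283    -0.20970319  0.045     ]
 [ 0.55747653 -0.21561652  0.045     ]]
rack top d [[ 0.54406164 -0.36130538  0.045     ]
 [ 0.48532149 -0.35434842  0.045     ]
 [ 0.49998252 -0.21247375  0.045     ]
 [ 0.55619745 -0.21166761  0.045     ]]
jig top s [[ 0.51502295 -0.04630098  0.04      ]
 [ 0.43730668 -0.04842645  0.04      ]
 [ 0.43008989  0.11928821  0.04      ]
 [ 0.50925797  0.11950847  0.04      ]]
jig end top d [[0.50873784 0.12351728 0.04      ]
 [0.42844092 0.11883162 0.04      ]]
basehole s [ 0.47495603 -0.02413601  0.04      ] pocket top of specimen [0.47148332 0.03482703 0.036     ]
lid top (array([0.50872855, 0.04562433, 0.17829915]), [np.float64(0.0014198898901435404), np.float64(0.0014198898901435564)]) (array([0.43145789, 0.04836424, 0.18190522]), [np.float64(0.000827888270393508), np.float64(0.0008278882703933965)])
```

>>> {"method": "step_arm", "body": {
  "series": [
    [[2,3,4],0.18,255],
    [[6,8,8],0.36,255],
    [[10,13,9],0.54,255],
    [[14,18,9],0.72,255],
    [[18,22,9],0.9,255]
  ],
  "newtons": 60
}}

```text
clock: 0.78
tcp_pos: [0.3312, -0.3382, 0.2956]
orientation: [-0.0, 0.83, 0.557, -0.0]
wrist_force: [0.7, -0.7, -0.2]
finger_gap: -0.0
```

>>> {"method": "step_arm", "body": {
  "series": [
    [[3,5,0],0.1,255],
    [[6,10,0],0.2,255],
    [[9,15,0],0.3,255],
    [[12,20,0],0.4,255],
    [[13,26,0],0.43,255]
  ]
}}

```text
clock: 1.4
tcp_pos: [0.4624, -0.0766, 0.295]
orientation: [-0.0, 0.692, 0.722, -0.0]
wrist_force: [0.3, 0.1, -0.6]
finger_gap: 0.0001
```

>>> {"method": "step_arm", "body": {
  "series": [
    [[0.4,6,0],0,255],
    [[0.8,12,0],0,255],
    [[0.8,18,0],0,255],
    [[0.8,22,-3],0,255],
    [[0.8,22,-6],0,255]
  ]
}}

```text
clock: 2.02
tcp_pos: [0.4702, 0.1463, 0.2342]
orientation: [-0.0, 0.69, 0.724, 0.0]
wrist_force: [0.2, -0.1, -0.1]
finger_gap: 0.0002
```

```bash
python3 - <<'E'
from h import *
C=cam("scene");save(cv2.resize(C[0][60:260,150:400],None,fx=3,fy=3),"a1.png")
E
```

```text
(no output)
```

View pics/a1.png

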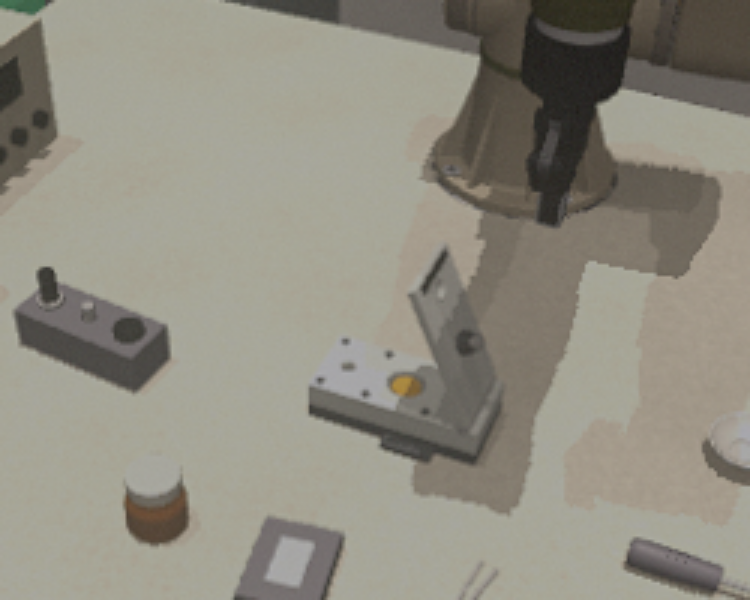

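>>> {"method": "step_arm", "body": {
  "series": [
    [[0,0,-4],0,255],
    [[0,0,-8],0,255],
    [[0,-3.5,-8.8],0,255],
    [[0,-5.8,-8.8],0,255],
    [[0,-6.6,-8.8],0,255]
  ]
}}

```text
clock: 2.7
tcp_pos: [0.4679, 0.0776, 0.1422]
orientation: [-0.002, 0.691, 0.722, -0.003]
wrist_force: [-0.2, -0.4, 0.5]
finger_gap: 0.0005
```

>>> {"method": "step_arm", "body": {
  "series": [
    [[0.3,-1.4,-0.3],0,255],
    [[0.4,-3.3,-1.6],0,255],
    [[0.5,-4.9,-3.2],0,255],
    [[0.5,-6.0,-5.1],0,255],
    [[0.6,-6.8,-7.0],0,255]
  ]
}}

```text
clock: 3.32
tcp_pos: [0.4747, 0.0088, 0.0721]
orientation: [-0.002, 0.692, 0.722, -0.003]
wrist_force: [0.9, 0.8, 0.9]
finger_gap: -0.0003
```

```bash
python3 - <<'E'
from h import *
C=cam("scene");save(cv2.resize(C[0][120:240,200:350],None,fx=5,fy=5),"a2.png")
E
```

```text
(no output)
```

View pics/a2.png

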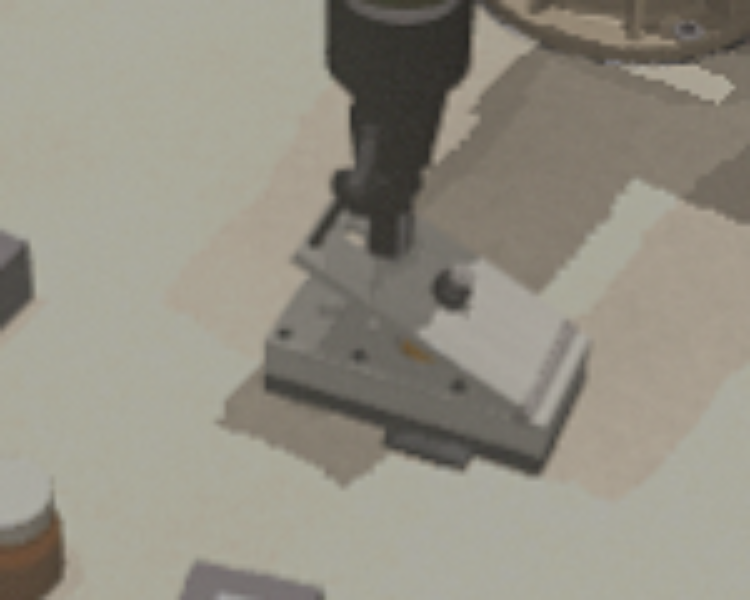

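The lid is following the closed fingertips, and the tip sits between the boss and the pin hole. Next I press it shut.

>>> {"method": "step_arm", "body": {
  "series": [
    [[0,-0.2,-0.8],0,255],
    [[0,-0.3,-1.5],0,255],
    [[0,-0.3,-2.0],0,255],
    [[0,-0.3,-2.4],0,255],
    [[0,-0.3,-2.4],0,255]
  ]
}}

```text
clock: 4.0
tcp_pos: [0.473, 0.0057, 0.0456]
orientation: [-0.003, 0.692, 0.722, -0.004]
wrist_force: [0.7, -0.9, 0.6]
finger_gap: 0.0001
```

```bash
python3 - <<'E'
from h import *
C=cam("scene");save(cv2.resize(C[0][120:240,200:350],None,fx=5,fy=5),"a3.png")
s=env.get_state();print(s["wrist_force"],s["tcp_pos"])
E
```

```text
[-0.63144379  0.11617953 -0.0303605 ] [0.4732049  0.00557373 0.04574677]
```

View pics/a3.png

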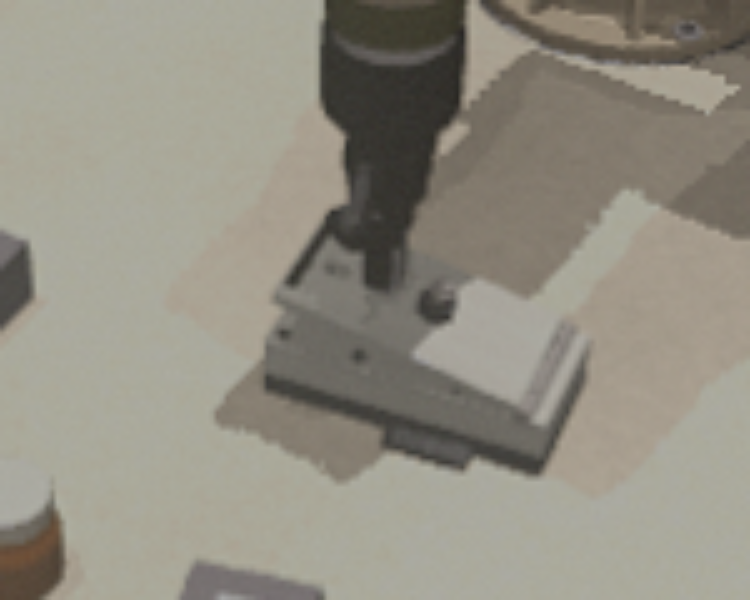

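>>> {"method": "step_arm", "body": {
  "series": [
    [[0,0,-0.3],0,255],
    [[0,0,-0.6],0,255]
  ]
}}

```text
clock: 4.3
tcp_pos: [0.4734, 0.0056, 0.0397]
orientation: [-0.003, 0.692, 0.722, -0.004]
wrist_force: [0.4, -0.4, 1.0]
finger_gap: -0.0004
```

```bash
python3 - <<'E'
from h import *
C=cam("scene");save(cv2.resize(C[0][120:240,200:350],None,fx=5,fy=5),"a4.png")
s=env.get_state();print(s["wrist_force"],s["tcp_pos"])
D=cam("side");save(cv2.resize(D[0][150:270,220:370],None,fx=5,fy=5),"a5.png")
E
```

```text
[ 0.16404157  0.52597276 -0.05780835] [0.47300451 0.00562826 0.0392914 ]
```

View pics/a4.png

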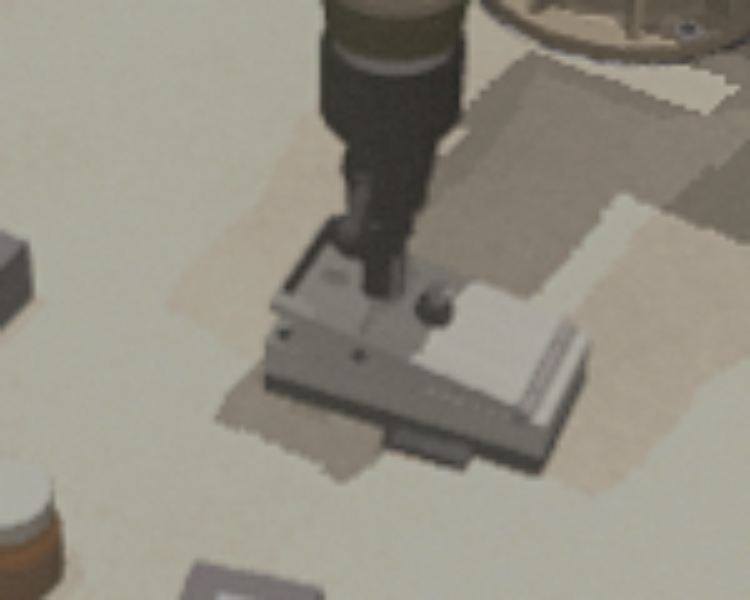

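View pics/a5.png

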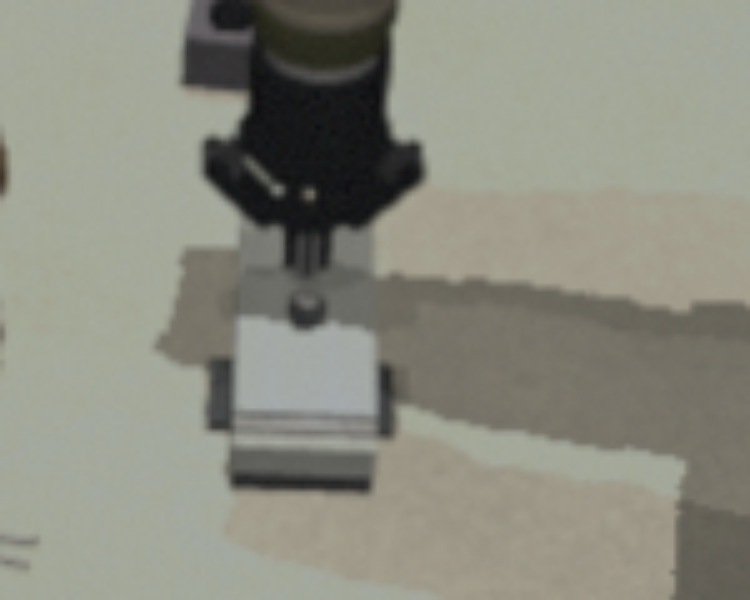

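```bash
python3 - <<'E'
from h import *
for n,(x0,y0) in dict(scene=(200,120),side=(220,150)).items():
    C=cam(n);t=env.get_state()["tcp_pos"]
    p=proj(C,[t,t+[0,0,.019],[.513,-.047,.04],[.513,-.047,.0],[.4747,-.0235,.048],[.4747,-.0235,.058]]); print(n,((p-[x0,y0])*5+2).round(0).tolist())
    im=cv2.resize(C[0][y0:y0+120,x0:x0+150],None,fx=5,fy=5).copy()
    for q in (p-[x0,y0])*5+2: cv2.circle(im,tuple(int(v) for v in q),3,(255,0,0),-1)
    save(im,"b_"+n+".png")
E
```

```text
scene [[378.0, 325.0], [380.0, 300.0], [266.0, 340.0], [266.0, 390.0], [331.0, 301.0], [332.0, 288.0]]
side [[300.0, 292.0], [302.0, 271.0], [238.0, 224.0], [236.0, 268.0], [300.0, 247.0], [301.0, 235.0]]
```

View pics/b_scene.png

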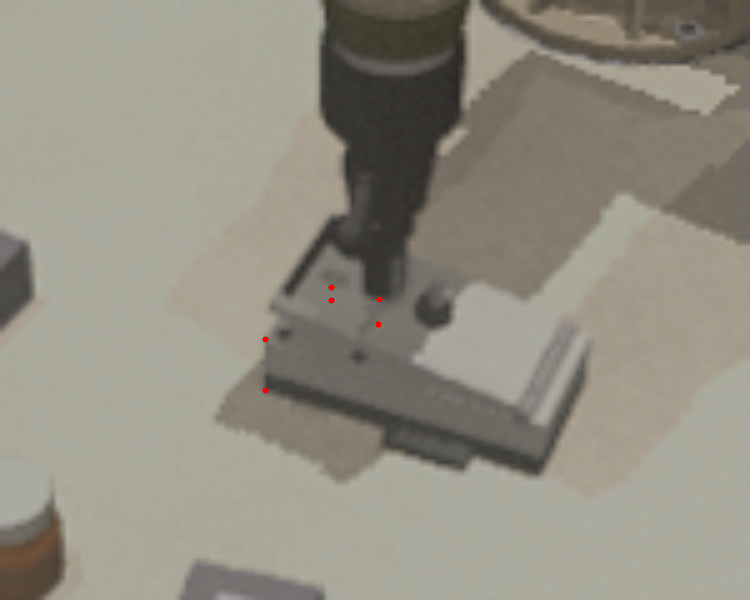

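View pics/b_side.png

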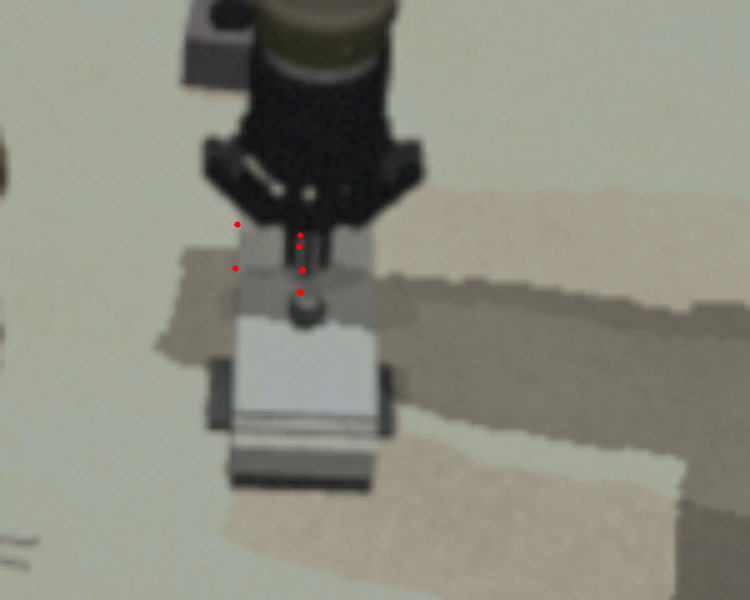

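```bash
python3 - <<'E'
from h import *
print(env.grip_depth,[a for a in dir(env) if a[0]!='_'])
C=cam("scene");D=cam("side");
g=lambda p,x0,y0:(x0+(p[0]-2)/5,y0+(p[1]-2)/5)
print(tri([ray(C,g((383,297),200,120)),ray(D,g((307,273),220,150))]), env.get_state()["tcp_pos"])
E
```

```text
0.0187 ['MotionError', 'get_state', 'grip_depth', 'hand_in', 'read_camera']
(array([0.47012773, 0.00668565, 0.05844434]), [np.float64(0.0003313544181162853), np.float64(0.0003313544181162168)]) [0.47320525 0.00556465 0.03976282]
```

The reported TCP turns out to be about 19 mm beyond the visible fingertips: tips at z≈0.058, report 0.0398. I'll work from the visible tips and press on.

>>> {"method": "step_arm", "body": {
  "series": [
    [[0,0,-0.3],0,255],
    [[0,0,-0.6],0,255],
    [[0,0,-0.8],0,255]
  ]
}}

```text
clock: 4.97
tcp_pos: [0.4732, 0.0055, 0.0316]
orientation: [-0.003, 0.692, 0.722, -0.004]
wrist_force: [-0.4, -0.1, 1.9]
finger_gap: 0.0
```

>>> {"method": "step_arm", "body": {
  "series": [
    [[0,0,-0.2],0,255],
    [[0,0,-0.3],0,255],
    [[0,0,-0.3],0,255]
  ]
}}

```text
clock: 5.35
tcp_pos: [0.4733, 0.0053, 0.0287]
orientation: [-0.003, 0.692, 0.722, -0.004]
wrist_force: [0.5, -1.7, 2.5]
finger_gap: 0.0001
```

```bash
python3 - <<'E'
from h import *
C=cam("scene");save(cv2.resize(C[0][120:240,200:350],None,fx=5,fy=5),"a6.png")
s=env.get_state();print(s["wrist_force"],s["tcp_pos"])
E
```

```text
[ 0.14126401 -1.38342875  2.26167233] [0.47327727 0.00535446 0.02864247]
```

View pics/a6.png

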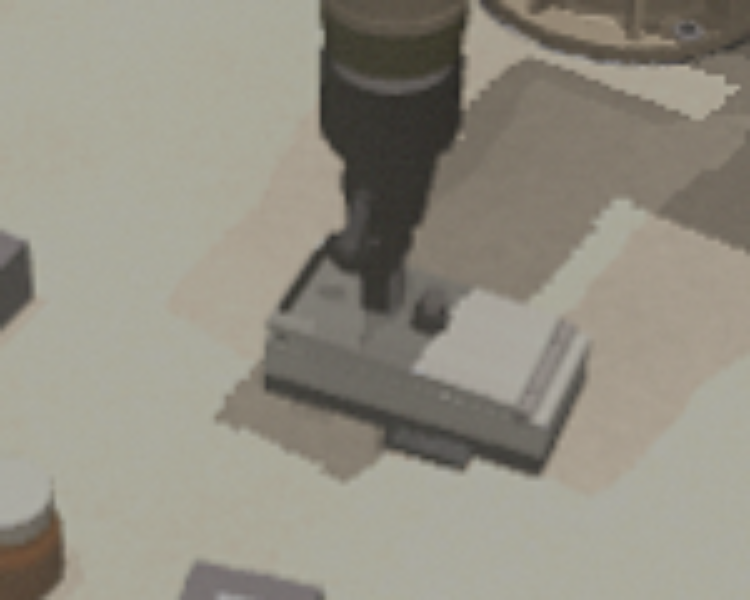

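>>> {"method": "step_arm", "body": {
  "series": [
    [[0,0,-0.2],0,255],
    [[0,0,-0.4],0,255],
    [[0,0,-0.4],0,255]
  ]
}}

```text
clock: 5.78
tcp_pos: [0.4734, 0.0051, 0.0247]
orientation: [-0.003, 0.692, 0.722, -0.004]
wrist_force: [-0.6, -2.5, 4.3]
finger_gap: 0.0002
```

>>> {"method": "step_arm", "body": {
  "series": [
    [[0,0,-0.2],0,255],
    [[0,0,-0.3],0,255],
    [[0,0,-0.3],0,255]
  ]
}}

```text
clock: 6.15
tcp_pos: [0.4735, 0.0049, 0.0227]
orientation: [-0.002, 0.692, 0.722, -0.004]
wrist_force: [-3.8, -2.7, 13.4]
finger_gap: -0.0004
```

```bash
python3 - <<'E'
from h import *
C=cam("scene");save(cv2.resize(C[0][120:240,200:350],None,fx=5,fy=5),"a7.png")
s=env.get_state();print(s["wrist_force"],s["tcp_pos"])
E
```

```text
[-5.24328961 -1.35198744 13.92433171] [0.47349719 0.00487453 0.0226633 ]
```

View pics/a7.png

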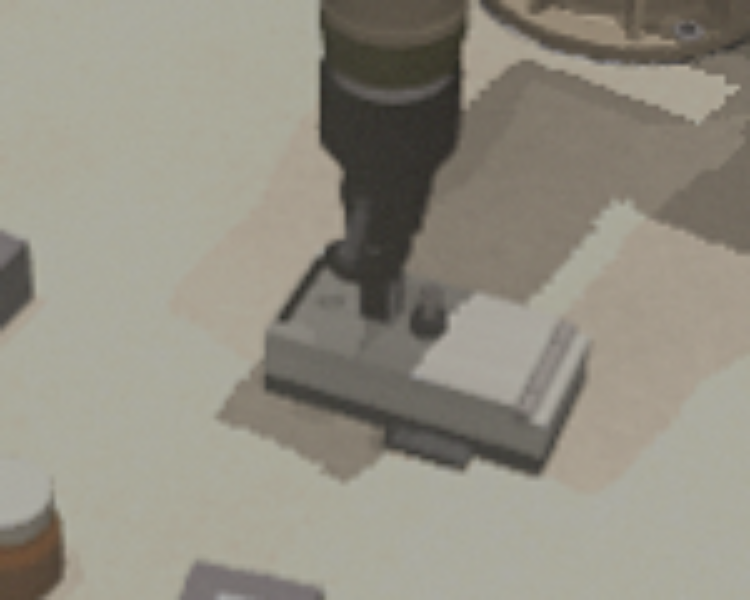

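>>> {"method": "step_arm", "body": {
  "series": [
    [[0,0,3],0,255],
    [[0,0,8],0,255],
    [[0,-2,13],0,220],
    [[0,-7,15],0,180],
    [[1,-12,15],0,150]
  ]
}}

```text
clock: 6.82
tcp_pos: [0.4848, -0.1158, 0.1747]
orientation: [-0.001, 0.691, 0.723, -0.003]
wrist_force: [0.5, -0.5, 0.2]
finger_gap: 0.0351
```

```bash
python3 - <<'E'
from h import *
C=cam("scene");D=cam("side")
print(onz(C,(142,159),0),onz(D,(276,128),0))
save(np.hstack([cv2.resize(C[0][130:230,210:340],None,fx=3,fy=3),cv2.resize(D[0][150:250,220:350],None,fx=3,fy=3)]),"a8.png")
s=env.get_state();print(s["wrist_force"],s["tcp_pos"],s["finger_gap"])
E
```

```text
[ 0.50634402 -0.45185895  0.        ] [ 4.95575721e-01 -4.45685170e-01 -1.11022302e-16]
[-1.83683384  0.3837372  -0.40225016] [ 0.48515093 -0.11883504  0.17271659] 0.035067604169396804
```

View pics/a8.png

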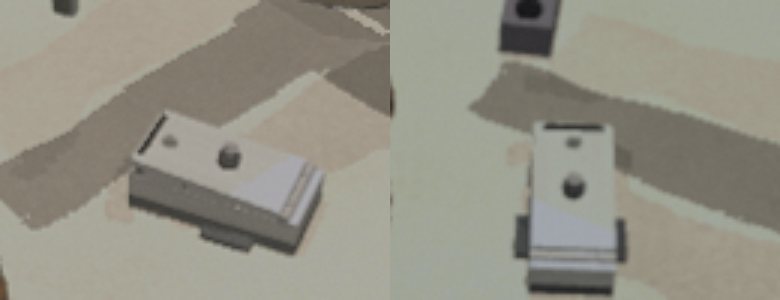

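>>> {"method": "step_arm", "body": {
  "series": [
    [[0.8,-5,0],0,130],
    [[1.6,-10.5,0],0,130],
    [[2.4,-16,0],0,130],
    [[3.4,-21,-2],0,130],
    [[3.4,-22,-5],0,130]
  ]
}}

```text
clock: 7.55
tcp_pos: [0.5204, -0.3417, 0.1217]
orientation: [0.0, 0.694, 0.72, -0.003]
wrist_force: [0.2, 0.3, -0.4]
finger_gap: 0.0419
```

```bash
cat > look.py <<'E'
from h import *
import sys
def go(tag,extra=[],sz=(70,60),ctr=None):
    s=env.get_state();t=s["tcp_pos"];print(t,s["wrist_force"].round(1),s["finger_gap"])
    ims=[]
    for n in("scene","side"):
        C=cam(n);c=proj(C,[ctr if ctr is not None else t])[0].astype(int)
        x0,y0=max(0,c[0]-sz[0]//2),max(0,c[1]-sz[1]//2)
        im=cv2.resize(C[0][y0:y0+sz[1],x0:x0+sz[0]],None,fx=5,fy=5,interpolation=cv2.INTER_CUBIC).copy()
        for e in extra:
            q=(proj(C,[e])[0]-[x0,y0])*5+2; cv2.circle(im,tuple(int(v) for v in q),2,(255,0,0),-1)
        print(n,x0,y0);ims.append(im)
    save(np.hstack(ims),tag+".png")
E
python3 - <<'E'
from look import *
t=env.get_state()["tcp_pos"]
go("c1",[t+[0,0,.025]],ctr=[.519,-.337,.09])
C=cam("wrist");save(C[0],"c1w.png")
E
```

```text
[ 0.52039671 -0.34168118  0.12165071] [ 0.2  0.3 -0.4] 0.041902419781818
scene 129 118
side 234 95
```

View pics/c1.png

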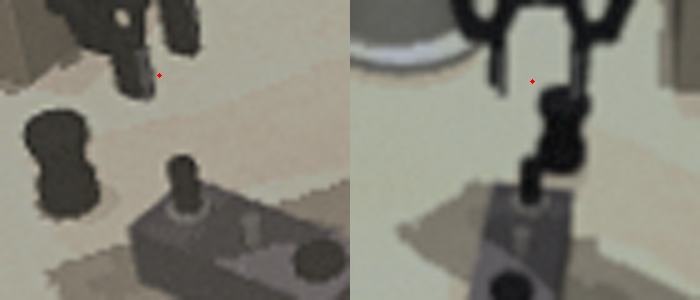

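View pics/c1w.png

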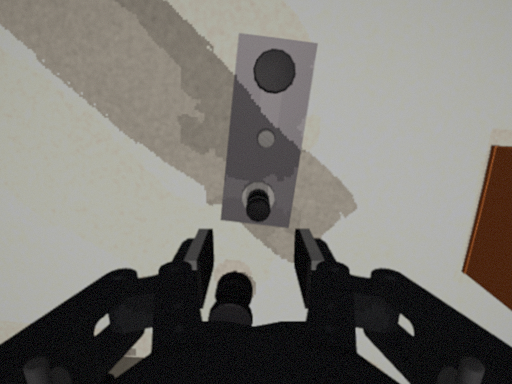

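```bash
python3 - <<'E'
from h import *
C=cam("wrist");t=env.get_state()["tcp_pos"]
print(proj(C,[t,t+[0,0,.025],[.519,-.337,.084],[.519,-.337,.067],[.519,-.337,.05]]).round(0))
print("knobtop",onz(C,(257,211),.084),"collar",onz(C,(259,195),.05))
for dz in(.02,.025,.03): print(proj(C,[t+[.021,0,dz],t+[-.021,0,dz]]).round(0))
S=cam("scene");D=cam("side")
print(tri([ray(C,(257,211)),ray(S,(129+180/5-.4,118+158/5-.4)),ray(D,(234+(530-350)/5-.4,95+160/5-.4))]))
E
```

```text
[[256. 228.]
 [256. 247.]
 [257. 208.]
 [257. 202.]
 [257. 196.]]
knobtop [ 0.51936926 -0.33903781  0.084     ] collar [ 0.52100665 -0.33638974  0.05      ]
[[295. 244.]
 [217. 241.]]
[[296. 248.]
 [215. 245.]]
[[298. 252.]
 [214. 249.]]
(array([ 0.51905379, -0.33849102,  0.08473366]), [np.float64(0.0004149716456658684), np.float64(0.001126350481101784), np.float64(0.0012518894782953304)])
```

>>> {"method": "step_arm", "body": {
  "series": [
    [[-0.1,0.35,-2],0,130],
    [[-0.1,0.35,-5],0,130],
    [[-0.1,0.35,-7.5],0,130],
    [[-0.1,0.35,-8.8],0,130],
    [[-0.1,0.35,-8.8],0,130]
  ]
}}

```text
clock: 8.48
tcp_pos: [0.5189, -0.3336, 0.0361]
orientation: [-0.001, 0.693, 0.721, -0.003]
wrist_force: [-0.7, -0.8, 0.4]
finger_gap: 0.0419
```

```bash
python3 - <<'E'
from look import *
t=env.get_state()["tcp_pos"]
go("c2",[t+[0,0,.025]],ctr=[.519,-.337,.09])
E
```

```text
[ 0.51888024 -0.33356991  0.03606843] [-0.7 -0.8  0.4] 0.041876026422576415
scene 129 118
side 234 95
```

View pics/c2.png

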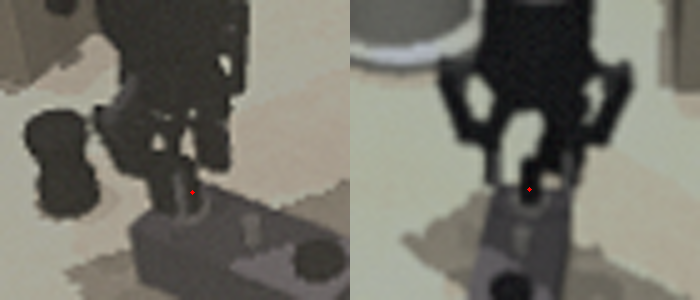

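>>> {"method": "step_arm", "body": {
  "series": [
    [[0.05,-0.45,-0.3],0,130],
    [[0.05,-0.45,-0.5],0,130]
  ]
}}

```text
clock: 8.82
tcp_pos: [0.5208, -0.3401, 0.0331]
orientation: [0.001, 0.693, 0.721, -0.003]
wrist_force: [-0.2, 0.9, -0.9]
finger_gap: 0.0415
```

>>> {"method": "step_arm", "body": {
  "series": [
    [[-0.1,0.15,-0.2],0,130],
    [[-0.1,0.15,-0.2],0,255],
    [[-0.1,0.15,-0.2],0,255],
    [[-0.1,0.15,-0.2],0,255]
  ],
  "newtons": 70
}}

```text
clock: 9.32
tcp_pos: [0.5198, -0.3386, 0.0312]
orientation: [0.002, 0.693, 0.721, -0.003]
wrist_force: [-0.7, 0.0, -0.2]
finger_gap: 0.0158
```

```bash
python3 - <<'E'
from look import *
go("c3",[],ctr=[.519,-.337,.09])
C=cam("wrist");save(C[0],"c3w.png")
E
```

```text
[ 0.51984432 -0.33861185  0.03119513] [-0.7  0.  -0.2] 0.015809521120110175
scene 129 118
side 234 95
```

View pics/c3.png

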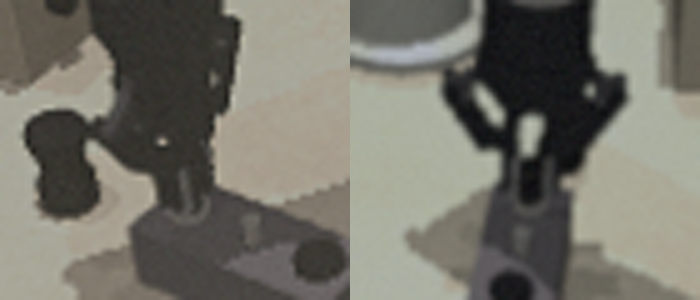

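View pics/c3w.png

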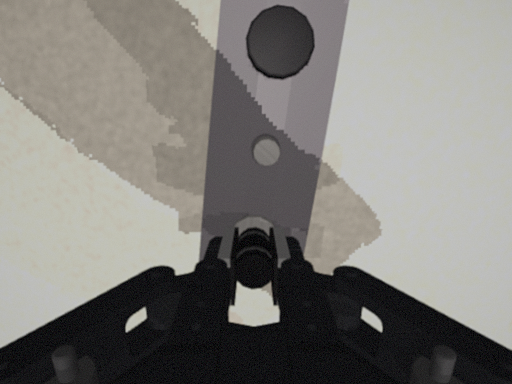

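>>> {"method": "step_arm", "body": {
  "series": [
    [[0,0,1],0,255],
    [[0,0,3],0,255],
    [[0,0,6],0,255],
    [[0,0,9],0,255],
    [[0,0,10],0,255]
  ]
}}

```text
clock: 10.1
tcp_pos: [0.5209, -0.3395, 0.1337]
orientation: [0.003, 0.693, 0.721, -0.003]
wrist_force: [-0.7, -0.0, 0.4]
finger_gap: 0.0159
```

```bash
python3 - <<'E'
from look import *
go("c4",[],ctr=[.519,-.337,.13])
E
```

```text
[ 0.52090472 -0.33945752  0.13374159] [-0.7 -0.   0.4] 0.015895272392387326
scene 127 107
side 235 85
```

View pics/c4.png

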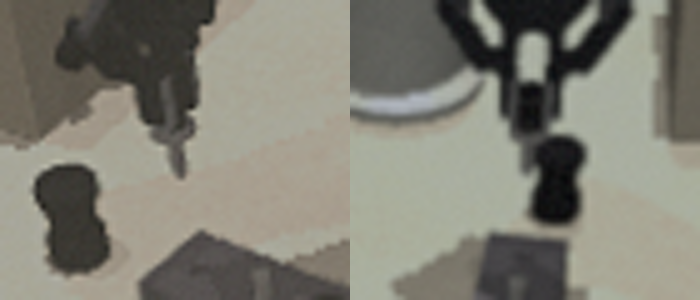

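>>> {"method": "step_arm", "body": {
  "series": [
    [[-0.9,6,0],0,255],
    [[-1.8,12,0],0,255],
    [[-2.7,18,0],0,255],
    [[-3.6,24,0],0,255],
    [[-4.2,28.5,0],0,255]
  ]
}}

```text
clock: 10.82
tcp_pos: [0.4765, -0.0516, 0.1309]
orientation: [0.001, 0.693, 0.721, -0.003]
wrist_force: [-0.1, 0.1, -0.5]
finger_gap: 0.0159
```

>>> {"method": "step_arm", "body": {
  "series": [
    [[-0.4,3.1,0],0,255],
    [[-0.4,3.1,-2],0,255],
    [[-0.4,3.1,-2],0,255]
  ]
}}

```text
clock: 11.2
tcp_pos: [0.4703, -0.0197, 0.1087]
orientation: [-0.001, 0.692, 0.722, -0.005]
wrist_force: [0.5, -0.1, -0.6]
finger_gap: 0.0158
```

```bash
python3 - <<'E'
from look import *
go("d1",[],ctr=[.475,-.02,.08])
E
```

```text
[ 0.47029151 -0.01965658  0.10870735] [ 0.5 -0.1 -0.6] 0.015818709667258492
scene 232 141
side 245 162
```

View pics/d1.png

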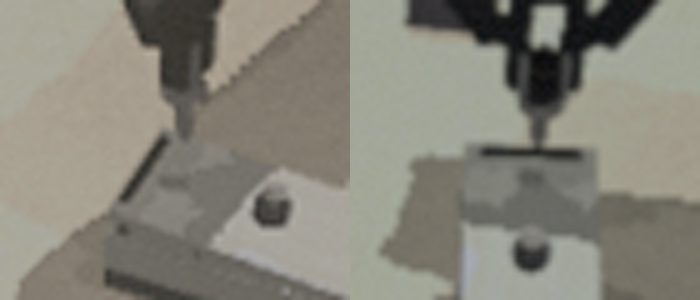

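```bash
cat > t.py <<'E'
from h import *
import sys
# offsets so, do ; zoomed pts
def T(so,do,ps,pd):
    C=cam("scene") if not hasattr(T,'C') else T.C; T.C=C
    D=cam("side") if not hasattr(T,'D') else T.D; T.D=D
    return tri([ray(C,(so[0]+(ps[0]-2)/5,so[1]+(ps[1]-2)/5)),ray(D,(do[0]+(pd[0]-350-2)/5,do[1]+(pd[1]-2)/5))])
E
python3 - <<'E'
from t import *
print("tip",T((232,141),(245,162),(184,143),(540,148)))
print("hole",T((232,141),(245,162),(173,182),(532,177)))
for z in(.055,.057,.06): print(onz(T.C,(232+171/5,141+180/5),z),onz(T.D,(245+180/5,162+175/5),z))
print("collar",T((232,141),(245,162),(180,97),(540,112)))
E
```

```text
tip (array([ 0.4679709 , -0.01985132,  0.08492079]), [np.float64(0.0007303326620890714), np.float64(0.000730332662089106)])
hole (array([ 0.4708478 , -0.02446918,  0.05550774]), [np.float64(0.00028341941646386077), np.float64(0.00028341941646386673)])
[ 0.47060654 -0.02442119  0.055     ] [ 0.47072432 -0.02531832  0.055     ]
[ 0.47269848 -0.02352944  0.057     ] [ 0.47080438 -0.02342165  0.057     ]
[ 0.4758364  -0.02219181  0.06      ] [ 0.47092447 -0.02057663  0.06      ]
collar (array([ 0.46908579, -0.02149905,  0.11601944]), [np.float64(0.0015560626161398212), np.float64(0.001556062616139678)])
```

>>> {"method": "step_arm", "body": {
  "series": [
    [[0.4,-0.4,-1],0,255],
    [[0.4,-0.4,-1.7],0,255],
    [[0.4,-0.4,-1.7],0,255],
    [[0.4,-0.4,-1.7],0,255]
  ]
}}

```text
clock: 11.9
tcp_pos: [0.4767, -0.0251, 0.094]
orientation: [0.001, 0.693, 0.721, -0.004]
wrist_force: [0.1, 0.8, -0.6]
finger_gap: 0.0158
```

```bash
python3 - <<'E'
from look import *
go("d2",[],ctr=[.475,-.02,.06])
C=cam("wrist");save(C[0],"d2w.png")
E
```

```text
[ 0.4766538  -0.02509688  0.0940411 ] [ 0.1  0.8 -0.6] 0.015847811949155598
scene 232 147
side 244 167
```

View pics/d2.png

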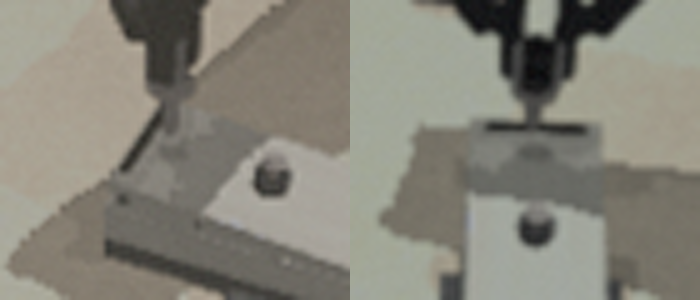

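View pics/d2w.png

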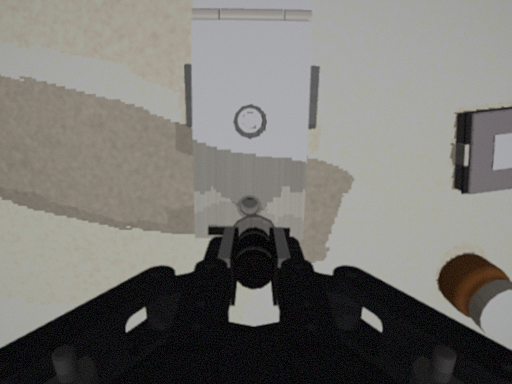

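```bash
python3 - <<'E'
from t import *
print("tip",T((232,147),(244,167),(172,136),(530,128)))
print("hole",T((232,147),(244,167),(172,152),(535,154)))
W=cam("wrist");s=env.get_state();t=s["tcp_pos"];print(t)
print("hole w",[onz(W,(250,205),z) for z in(.055,.058)], "knobtop w",onz(W,(255,270),t[2]+.031+.022+.0))
for z in (.14,.13,.09,.085): print(z,onz(W,(252,226),z))
print(proj(W,[[.4745,-.0235,.057],[.4745,-.0235,.072],[.4745,-.0235,.105],[.4745,-.0235,.145]]).round())
E
```

```text
tip (array([ 0.47675491, -0.02368837,  0.07448268]), [np.float64(0.0018828048594597658), np.float64(0.001882804859459828)])
hole (array([ 0.47166614, -0.02425294,  0.05515261]), [np.float64(0.0006389443100198448), np.float64(0.0006389443100199025)])
[ 0.47690702 -0.0250237   0.09433293]
hole w [array([ 0.47360039, -0.02394006,  0.055     ]), array([ 0.47360457, -0.02296747,  0.058     ])] knobtop w [ 0.47693375 -0.02334866  0.14733293]
0.14 [ 0.47493955 -0.00600139  0.14      ]
0.13 [ 0.47502704 -0.01004276  0.13      ]
0.09 [ 0.47537701 -0.02620825  0.09      ]
0.085 [ 0.47542076 -0.02822893  0.085     ]
[[251. 205.]
 [251. 212.]
 [250. 231.]
 [249. 267.]]
```

>>> {"method": "step_arm", "body": {
  "series": [
    [[-0.25,0,0],0,255],
    [[-0.25,0,-0.7],0,255],
    [[-0.25,0,-1.4],0,255],
    [[-0.25,0,-2.0],0,255],
    [[-0.25,0,-2.4],0,255]
  ]
}}

```text
clock: 12.82
tcp_pos: [0.4741, -0.025, 0.0696]
orientation: [0.001, 0.693, 0.721, -0.004]
wrist_force: [0.7, -0.2, -1.3]
finger_gap: 0.0161
```

```bash
python3 - <<'E'
from look import *
go("d3",[],ctr=[.475,-.02,.06])
C=cam("wrist");save(C[0],"d3w.png")
E
```

```text
[ 0.47410551 -0.02499565  0.0696418 ] [ 0.7 -0.2 -1.3] 0.016091945034357905
scene 232 147
side 244 167
```

View pics/d3.png

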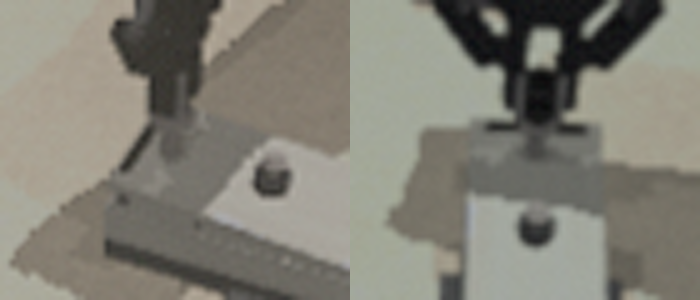

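View pics/d3w.png

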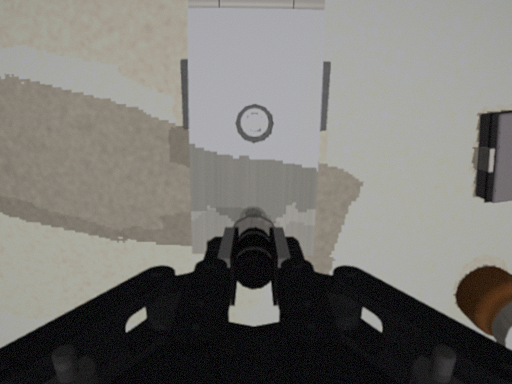

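>>> {"method": "step_arm", "body": {
  "series": [
    [[0,0,-0.5],0,255],
    [[0,0,-1.0],0,255],
    [[0,0,-1.5],0,255]
  ]
}}

```text
clock: 13.35
tcp_pos: [0.4742, -0.025, 0.0547]
orientation: [0.001, 0.693, 0.721, -0.003]
wrist_force: [-0.2, -0.4, -0.6]
finger_gap: 0.0159
```

>>> {"method": "step_arm", "body": {
  "series": [
    [[0,0,-0.5],0,255],
    [[0,0,-1.0],0,255],
    [[0,0,-1.3],0,255],
    [[0,0,-1.6],0,255]
  ]
}}

```text
clock: 13.85
tcp_pos: [0.4744, -0.0254, 0.0388]
orientation: [0.002, 0.693, 0.721, -0.004]
wrist_force: [-1.0, -1.8, 2.3]
finger_gap: 0.0157
```

```bash
python3 - <<'E'
from look import *
go("d4",[],ctr=[.475,-.02,.06])
E
```

```text
[ 0.47442869 -0.02541559  0.03881161] [-1.  -1.8  2.3] 0.015721681725819524
scene 232 147
side 244 167
```

View pics/d4.png

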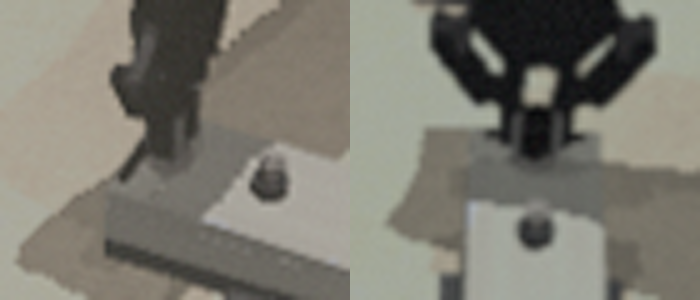

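The collar is on the plate and the lid is closing, with the force rising. I'll press to the stop.

>>> {"method": "step_arm", "body": {
  "series": [
    [[0,0,-0.2],0,255],
    [[0,0,-0.4],0,255],
    [[0,0,-0.6],0,255],
    [[0,0,-0.6],0,255]
  ]
}}

```text
clock: 14.45
tcp_pos: [0.4746, -0.0256, 0.034]
orientation: [0.002, 0.693, 0.721, -0.004]
wrist_force: [-5.3, -0.7, 15.5]
finger_gap: 0.0158
```

>>> {"method": "step_arm", "body": {
  "series": [
    [[0,0,-0.1],0,255],
    [[0,0,-0.1],0,255],
    [[0,0,-0.1],0,255],
    [[0,0,-0.1],0,255]
  ]
}}

```text
clock: 14.95
tcp_pos: [0.4746, -0.0256, 0.034]
orientation: [0.003, 0.693, 0.721, -0.003]
wrist_force: [-5.0, -1.0, 12.9]
finger_gap: 0.016
```

```bash
python3 - <<'E'
from look import *
go("d5",[],ctr=[.475,.0,.05])
s=env.get_state();print(s["qvel"].round(4))
E
```

```text
[ 0.47458843 -0.02556441  0.0340027 ] [-5.  -1.  12.9] 0.0160498364759328
scene 238 151
side 244 174
[ 0.0015  0.0009 -0.0014 -0.0014  0.0001  0.001 ]
```

View pics/d5.png

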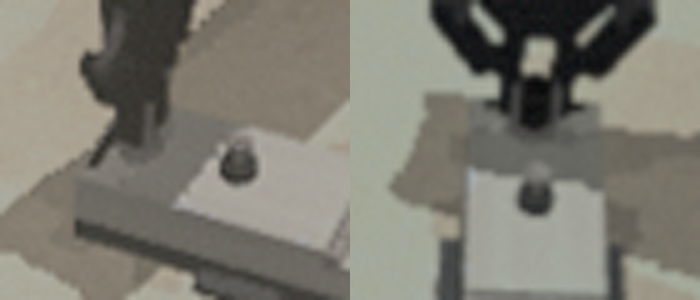

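The plate is flush with the lower half, the collar is seated, and the arm is still with 13 N pressing. Handing in.

```bash
python3 - <<'E'
from h import *
print(env.hand_in()); s=env.get_state();print(s["clock"],s["tcp_pos"],s["wrist_force"],s["finger_gap"])
E
```

```text
the job is handed in; nothing more can be done
None
the job is handed in; nothing more can be done
```

I closed the upper half with the shut fingertips, let it spring back a little, and took the locking pin from the rack. I then pushed it through both halves until its collar was on the plate, and handed in at about 15 s while still gripping the knob and pressing down.

**Last checks:**
- **Jig:** the plate looked flush with the lower half, and the foot's stem had risen.
- **Press:** the wrist showed about 13 N downward (the plate needs roughly 6 N there), with about 5 N sideways. The joints were at rest.
- **Pin:** the fingers held the knob at a 16 mm opening. By arm height the tip is about 25 mm below the lower half's top.
- **Surroundings:** no move came near the other two pins or the other objects, but I made no final check of their positions.

**Disagreements and gaps:**
- **Fingertip position:** the reported tool point lay 19–25 mm beyond the fingertips seen in the pictures. I worked from the pictures and relative shifts instead.
- **Small position errors:** short moves often landed 2–5 mm from the target, so I corrected them from the pictures.
- **Specimen:** it could not be seen under the closed plate, so I did not confirm it is still centred. It was in its pocket before I closed the jig.
- **Result:** the hand-in gave no verdict.

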